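Start a five-minute cure on the stone-inlay light-curing unit

ROBOT

A 6-joint arm with a two-finger parallel gripper is mounted at the origin on the work surface. World frame = base frame: x ahead of the robot, y to its left, z up, the work surface at z = 0. Lengths are in mm, angles in rad, forces in N, time in s.
With the tool pointing down it reaches from about 300 to 775 mm from the base axis. Payload 14.6 kg.
Tool frame: the origin (TCP) lies on the centre line of the jaws, within the pads' length; the fingertips stand 19 mm ahead of it and the grasp point (between the pads) is the TCP (bot.tip_reach is the distance from the TCP to the fingertips, in mm); z points along the fingers, y is the line along which they close (so a half turn about z gives the same grasp; the last joint's range is limited). The gripper opens to 85 mm and grips with 20 to 120 N. Pads are 22 mm wide; open, the fingers measure 114 mm over their backs; the gripper's body (76 mm by 85 mm) begins 54 mm behind the grasp point. The pads swing forward as they close: fully open they stand 13 mm farther back than shut.
Start: joints at [-1.184, 0.3, 1.521, -0, 1.321, -0.067], TCP at [241.103, -494.327, 250.281] pointing down, gripper open.
Joint ranges: [-3.03, 3.03], [-0.79, 2.21], [0.23, 2.52], [-1.04, 4.18], [0, 3.07], [-2.55, 2.55]. Speed limits (rad/s): [2.22, 2.22, 2.57, 3.14, 3.14, 3.14].

INTERFACE

Orientations are given as a unit quaternion [w, x, y, z].
In Python, from rig import bot gives the robot as it stands. Calls block until the motion is done:
- bot.move_to(position, orientation): joint-space move of the TCP to a pose.
- bot.servo_line(position, attitude=None, speed=150, until_force=None): straight line of the TCP; attitude=None keeps the orientation; speed is the mean speed in mm/s. With until_force (N) it stops when the force on the tool has changed by that much, and returns True; else False.
- bot.move_joints(angles): joint-space move.
- bot.move_gripper(opening, grip_force=None): finger opening in mm; grip_force is the grip in N (None keeps the last); returns when the fingers have stopped.
- bot.dwell(seconds).
- bot.ik(position, orientation): joint angles nearest the present ones, or None.
- bot.read_state(): the state.
- bot.read_camera(name): name is "side" or "top"; returns a dict with "image" (384x512x3 uint8, blue, green, red), "depth" (384x512 float32, mm along the optical axis (not along the pixel's ray), 0 where there is no reading), "fovy" (degrees; the focal length in pixels is half the picture's height over the tangent of half this angle, whatever the lens; pixels are square), "cx", "cy" (the principal point, pixels), "eye" and "attitude" of the camera in the world. Camera axes: x right, y down, z forward; pixel columns grow to the right and rows downward; lengths in mm; the calibration is good to about 2 mm. A picture is of the moment at which its call begins.
A pose or a line that the arm cannot do raises bot.MotionError and nothing moves.
- bot.finish_job(): hands the job in; it is judged then, once.
The state is a dict: "clock": time; "joint_positions": joint angles; "qvel": joint speeds; "effort": joint torques, N m; "ee_pos": TCP position; "tool_rot": TCP orientation; "ft_force": force on the tool from outside, world axes, zero at the start; "moment": the same for the moment, N m; "grip_width": finger opening in mm; "grip_force": force on a finger pad.
Only numpy, scipy, OpenCV 4.12 (cv2) and the standard library are available. Lean on these libraries where they do the work, as an engineer would, in place of code of your own. Each camera call takes 0.05 s, during which the arm holds its last target. There are 200 camera calls.

TASK

The freshly glued inlay panel is lying in the open drawer of the curing unit. Slide the drawer gently all the way shut and roll the minute thumbwheel on top until it clicks in at 5; when both are done, push the flat start button fully down and let it go. Keep off the mushroom-head stop button, and do not disturb the things lying around the unit.

Things in the scene. Friction and masses are not known exactly. Their poses are not given: they have to be found in the camera images.
- unit: light-curing unit fixed to the bench, grey box 200 deep (x) x 260 wide (y) x 95 mm high. Origin: centre of its underside. x points from its front (drawer side, facing the robot) to its back, y to its left seen from the robot, z up. Controls stand on its top in a row at x = -52 mm: thumbwheel at y = +70, start button at y = -5, stop button at y = -85; amber pane behind them
- drawer (a joint): how far the drawer stands open, m: 0 = fully shut against its stop, larger = pulled out along the unit's -x; 0.12 is its outer stop. It slides with about 1.5 N of friction and stays where it is left
- drawer_handle (a point): middle of the drawer's bar handle: level round steel bar 100 mm long along the unit's y, 11 mm thick, its centre 35 mm in front of the drawer front and 40 mm above the bench; moves with the drawer, axes as the unit's. The drawer front is 252 wide, reaches from 12 to 64 mm above the bench, and stands 10 mm proud of the unit when shut
- tray_floor (a point): centre of the inner floor of the drawer's aluminium tray, 157 x 228 mm inside, 18 mm above the bench, walls 22 mm high; moves with the drawer; axes as the unit's
- minute_wheel (a joint): thumbwheel angle, rad; number uppermost between the white index marks = angle / 0.628 (5 at 3.142); stops just past 0 and 9. Rolling its top to the unit's back (+x) raises the number. It clicks at each number: a spring draws it into the nearest one when let go, 1.5 N along the rim carries it over a click, and a finger pressing on it can hold it between clicks
- wheel_top (a point): highest point of the thumbwheel (does not turn with it), 12 mm above the unit's top, 107 mm above the bench; axes as the unit's. Black wheel 50 mm diameter, 18 mm wide, axle level along y 25 mm below this point; white numbers 0 to 9 on the rim between finely ribbed flanges (a fingertip pressed on with 4 to 10 N grips it); 15.5 mm of rim travel per number. Bezel round it 60 x 40 mm, 3 mm high
- start_button (a joint): travel of the start button, m: 0 = up, 0.006 = fully down (about 5 N); springs back up
- start_button_top (a point): centre of the top face of the start button: flat round button 28 mm across, in a round steel collar 44 mm across; top face 22 mm above the unit's top (117 mm above the bench), 10 mm proud of the collar. Pressing is straight down
- stop_button (a joint): travel of the stop button, m: 0 = up, 0.005 = down (about 6 N); springs back up
- stop_button_top (a point): top centre of the stop button: domed mushroom head 40 mm across on a stem, top 25 mm above the unit's top (120 mm above the bench); not to be pressed
- panel: inlaid stone panel 80 x 70 x 8 mm, loose, lying flat on the tray floor; origin: centre of its underside
- jar: small closed glass jar with a white cap, 44 mm diameter, 58 mm high, standing to the left of the unit; origin: centre of its underside
- offcut: stone offcut 60 x 45 x 14 mm lying to the right of the unit; origin: centre of its underside
- brush: wooden brush about 150 mm long, lying on the bench to the right of the open drawer, pointing roughly along the drawer travel; origin under its middle
There are look-alikes about, which are no part of the job. What is shaped like the panel but blue or purple is not meant.

How it is judged:
By the outcome, as a careful person would: the job done as asked, in the order asked, and still so for the second after the job is handed in, with the robot touching nothing.
It also fails if it takes over 61 s, if anything falls off the work surface, if the arm or the gripper's body presses on something with over 40 N, if the wrist force passes 120 N, or if a joint passes its speed limit or range.

## Working session

There is one attempt and no reset: what is moved stays moved. The work goes in short steps, each a Python script; the robot and the scene stay as the last script left them, time stands still between calls to the robot, and variables do not carry over. Pictures are saved under pics/ and viewed, at most 10 in all, crops included, and the job is handed in when it is done.

```bash
ls; mkdir -p pics; cat > h.py <<'E'
import numpy as np, cv2
from rig import bot
from scipy.spatial.transform import Rotation as R
def rot(q): return R.from_quat([q[1],q[2],q[3],q[0]])
def quat(r):
    x,y,z,w=r.as_quat(); return [w,x,y,z]
def rays(c,uv):
    uv=np.atleast_2d(uv).astype(float); f=c["image"].shape[0]/2/np.tan(np.radians(c["fovy"])/2)
    d=np.c_[(uv[:,0]-c["cx"])/f,(uv[:,1]-c["cy"])/f,np.ones(len(uv))]
    return np.array(c["eye"]),rot(c["attitude"]).apply(d)
def onplane(c,uv,z):
    e,d=rays(c,uv); return e+d*((z-e[2])/d[:,2])[:,None]
def fromdepth(c,uv):
    e,d=rays(c,uv); uv=np.atleast_2d(uv).astype(int); return e+d*c["depth"][uv[:,1],uv[:,0]][:,None]
def project(c,p):
    q=rot(c["attitude"]).inv().apply(np.atleast_2d(p)-np.array(c["eye"])); f=c["image"].shape[0]/2/np.tan(np.radians(c["fovy"])/2)
    return np.c_[q[:,0]/q[:,2]*f+c["cx"],q[:,1]/q[:,2]*f+c["cy"]]
E
python3 - <<'E'
from h import *
import pickle
for n in("top","side"):
    c=bot.read_camera(n); pickle.dump(c,open(n+"0.pkl","wb")); cv2.imwrite(f"pics/{n}0.png",cv2.resize(c["image"],(800,600),interpolation=cv2.INTER_CUBIC))
    print(n,c["fovy"],c["cx"],c["cy"],c["eye"],c["attitude"])
s=bot.read_state();print(s)
E
```

```text
pics
top 45.14379585226968 253.05574970822354 188.1381824495913 [ 458.7065794   -45.22234345 1069.68791177] [-0.04738085  0.7127894  -0.69942858  0.02204514]
side 44.35612441695748 251.82557433559532 183.88778319737466 [327.18079973 695.69245732 967.66408633] [ 0.05247089 -0.15514894  0.92074926 -0.35411355]
{'clock': 0.1, 'joint_positions': array([-1.18358688e+00,  3.00432953e-01,  1.52151376e+00,  5.40722061e-07,
        1.32073034e+00, -6.65921033e-02]), 'qvel': array([-0.00057527, -0.00200228, -0.00280874, -0.000176  ,  0.00130749,
       -0.00073176]), 'effort': array([ 1.47840958e-03, -5.44379389e+01, -3.62368298e+01, -3.55377620e-05,
        3.04873131e-03, -1.93335626e-05]), 'ee_pos': array([ 241.04000144, -494.15225248,  249.7707147 ]), 'tool_rot': array([-5.35291632e-04,  9.74368143e-01,  2.24958725e-01, -8.62892993e-05]), 'ft_force': array([ 1.04673614,  0.16240539, -0.01813969]), 'moment': array([-0.04726656, -0.03897877, -0.00450225]), 'grip_force': 0.0, 'grip_width': 85.55990959829425}
```

View pics/top0.png

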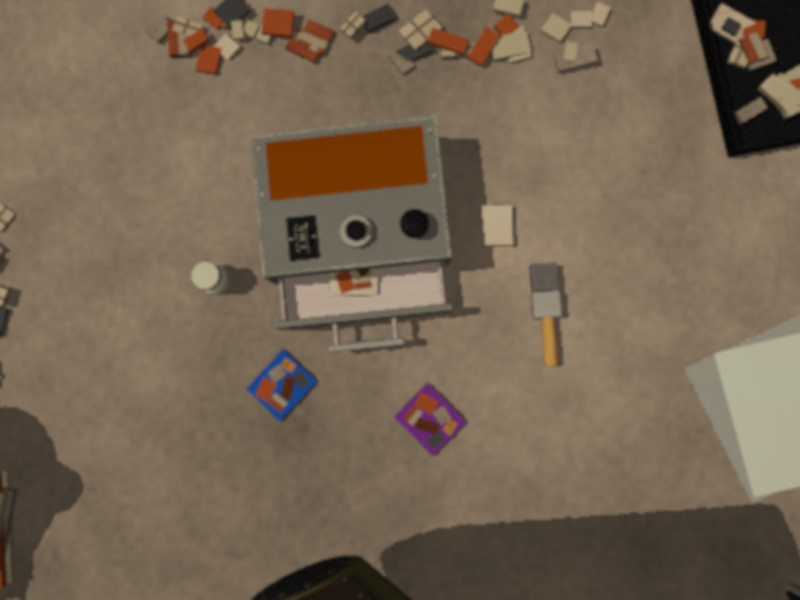

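View pics/side0.png

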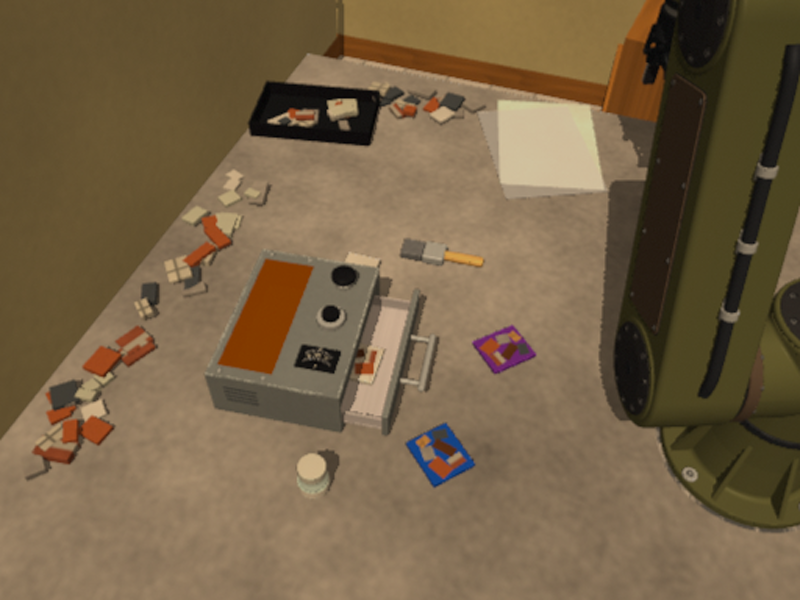

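Top view (800×600 scaled): the unit is centred near (350,200), with its wheel at (302,238), start button at (357,231) and mushroom stop at (415,223). The handle is at (367,346) and the white/red panel at (355,283), in the tray.

Look-alikes for the panel are the blue one at (283,385) and the purple one at (430,418); both stay untouched. For the button, the candidates are the flat one in a steel collar (357,231) = start, and the dark dome (415,223) = stop. A close crop will check this.

```bash
cat > a.py <<'E'
from h import *
import pickle
c=pickle.load(open("top0.pkl","rb")); s=pickle.load(open("side0.pkl","rb"))
v,u=np.mgrid[0:384,0:512]; uv=np.c_[u.ravel(),v.ravel()]
def unit(c):
    P=fromdepth(c,uv); ok=(c["depth"].ravel()>0)&(abs(P[:,2]-95)<6)&(abs(P[:,0]-560)<250)&(abs(P[:,1])<350)
    m=(ok.reshape(384,512)*255).astype(np.uint8); m=cv2.morphologyEx(m,cv2.MORPH_OPEN,np.ones((3,3),np.uint8))
    n,l,st,_=cv2.connectedComponentsWithStats(m); k=1+np.argmax(st[1:,4]); Q=P[(l==k).ravel()]
    r=cv2.minAreaRect(Q[:,:2].astype(np.float32)); print("unit rect",r, "z",np.median(Q[:,2])); return r
rt=unit(c); rs=unit(s)
b=cv2.boxPoints(rt)
# yaw of unit y axis: long side (260)
(w,h),a=rt[1],np.radians(rt[2]); ex=a if w<h else a+np.pi/2
x=np.array([np.cos(ex),np.sin(ex)]); x*=np.sign(x[0]); yaw=np.arctan2(x[1],x[0]); y=np.array([-x[1],x[0]])
o=np.array(rt[0]); print("yaw",np.degrees(yaw),"o",o)
for n,p,z in(("wheel",(302,238),104),("start",(357,231),117),("stop",(415,223),119),("handle",(367,346),42)):
    p3=onplane(c,np.array(p)/1.5625,z)[0]; print(n,p3,"unit frame",(p3[:2]-o)@x,(p3[:2]-o)@y)
for n,cc,box in(("t",c,(165,115,300,230)),("s",s,(170,140,300,270))):
    pass
t=cv2.resize(c["image"][125:175,175:285],None,fx=7,fy=6,interpolation=cv2.INTER_CUBIC)
q=cv2.resize(s["image"][160:245,180:240],None,fx=5,fy=5*0.7,interpolation=cv2.INTER_CUBIC)
cv2.imwrite("pics/crop1.png",cv2.convertScaleAbs(np.vstack([t,np.hstack([q,np.zeros((q.shape[0],770-q.shape[1],3),np.uint8)])])[:600],alpha=1.6))
E
python3 a.py
```

```text
unit rect ((690.1283569335938, 57.29115295410156), (201.52017211914062, 260.5685729980469), 7.019260883331299) z 94.41326049502754
unit rect ((690.6552734375, 56.484100341796875), (201.68836975097656, 266.4913635253906), 6.902873992919922) z 95.65280602633419
yaw 7.019260883331299 o [690.12835693  57.29115295]
wheel [627.9737393  119.27480315 104.        ] unit frame -54.11418888567086 69.11457115207453
start [636.27089156  43.22465367 117.        ] unit frame -55.17277888863476 -7.379529005460195
stop [647.82592838 -34.3700578  119.        ] unit frame -53.186651864102615 -85.80473811424277
handle [484.55195615  31.62071089  42.        ] unit frame -207.17263676324205 -0.35599315757303246
```

View pics/crop1.png

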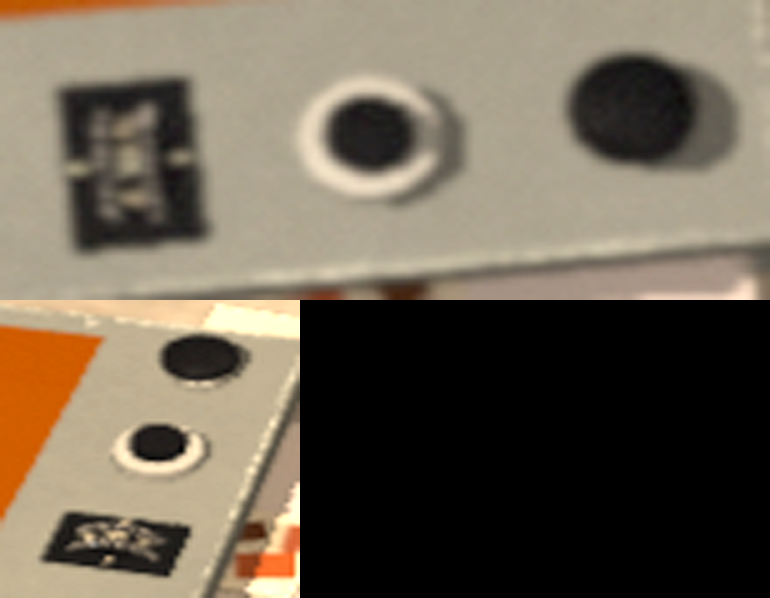

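The crop confirms it: the flat black button in the white steel collar is start, the dome at the right is stop, and the wheel with its digits and index marks is at the left. The digit is too small to read, so I'll zero it against the stop. First the drawer, which is about 62 mm open.

```bash
cat >> h.py <<'E'
YAW=np.radians(6.97); O=np.array([690.3,57.0]); UX=np.array([np.cos(YAW),np.sin(YAW)]); UY=np.array([-UX[1],UX[0]])
def W(x,y,tipz): # unit-frame x,y and height of the fingertips -> TCP position
    return np.r_[O+x*UX+y*UY, tipz+bot.tip_reach]
Q=quat(R.from_matrix(np.array([[UX[0],UX[1],0],[UX[1],-UX[0],0],[0,0,-1]]).T))
def st(msg=""):
    s=bot.read_state(); p=s["ee_pos"]; d=p[:2]-O
    print(msg,"t%.1f"%s["clock"],"ux %.1f uy %.1f tip %.1f"%(d@UX,d@UY,p[2]-bot.tip_reach),"F",np.round([s["ft_force"][:2]@UX,s["ft_force"][:2]@UY,s["ft_force"][2]],1)); return s
E
python3 - <<'E'
from h import *
print(bot.tip_reach, bot.ik(W(-239,0,120),Q))
bot.move_gripper(0)
bot.move_to(W(-240,0,130),Q); st("pre")
bot.servo_line(W(-240,0,27),speed=150); st("down")
print(bot.servo_line(W(-168,0,27),speed=35,until_force=12)); st("pushed")
print(bot.servo_line(W(-150,0,27),speed=12,until_force=6)); st("stop")
E
```

```text
19.0 [-1.89997221e-02  2.21975888e-01  1.90277263e+00 -4.44089210e-16
  1.01684413e+00  1.43014716e+00]
pre t2.9 ux -239.9 uy -0.6 tip 130.1 F [-0.6 -1.1  0. ]
down t3.8 ux -239.6 uy -0.2 tip 27.7 F [ 1.2 -0.3  0.9]
False
pushed t6.0 ux -168.0 uy 0.0 tip 27.0 F [-1.4  0.1 -0.1]
True
stop t6.7 ux -162.0 uy 0.0 tip 26.5 F [-0.4  0.4 -0.8]
```

```bash
python3 - <<'E'
from h import *
print(bot.servo_line(W(-152,0,27),speed=10,until_force=10)); st("stop2")
bot.servo_line(W(-190,0,27),speed=80)
bot.servo_line(W(-190,0,135),speed=200); st()
t=bot.read_camera("top"); s=bot.read_camera("side")
A=cv2.resize(t["image"][110:240,150:300],(600,520),interpolation=cv2.INTER_CUBIC)
px=project(s,np.r_[O-52*UX+70*UY,107])[0].astype(int); pt=project(t,np.r_[O-52*UX+70*UY,107])[0].astype(int); print(px,pt)
f=lambda im,p:cv2.resize(im[p[1]-13:p[1]+13,p[0]-10:p[0]+10],(200,260),interpolation=cv2.INTER_CUBIC)
B=np.vstack([f(t["image"],pt),f(s["image"],px)])
cv2.imwrite("pics/b.png",cv2.convertScaleAbs(np.hstack([A,B]),alpha=1.5))
E
```

```text
True
stop2 t7.1 ux -162.0 uy 0.1 tip 25.9 F [ 0.4 -0.2 -0.3]
 t8.3 ux -190.3 uy 0.1 tip 134.0 F [-1.   0.9 -0.1]
[202 226] [192 151]
```

View pics/b.png

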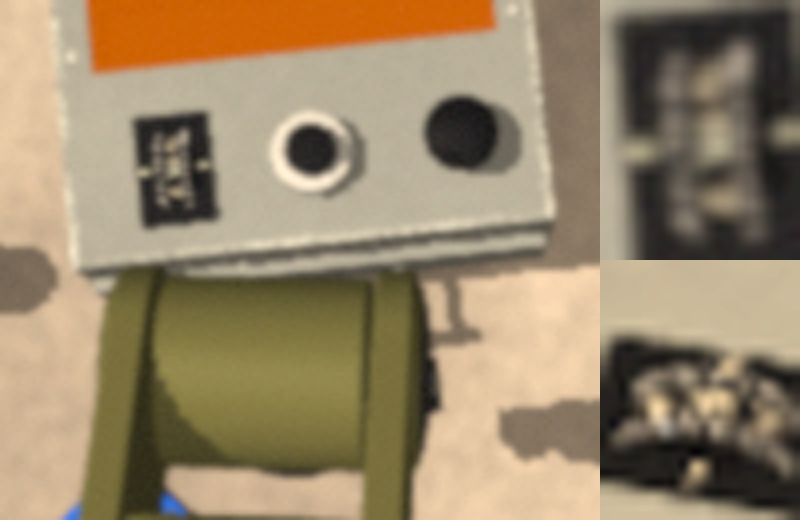

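The drawer is shut flush, with its front just proud of the unit. The digit can't be read, so I'll probe the wheel and roll it back toward the 0 stop.

```bash
python3 - <<'E'
from h import *
bot.servo_line(W(-52+8,70,135),speed=250); 
print(bot.servo_line(W(-44,70,100),speed=40,until_force=4)); s=st("contact")
z=s["ee_pos"][2]-19
for d in (0.5,1,1.5,2):
    bot.servo_line(W(-44,70,z-d),speed=20); s=st("press %.1f"%d)
    if s["ft_force"][2]>6.5: break
for i in range(1,5):
    bot.servo_line(W(-44-4.2*i,70,z-d),speed=50); st("roll")
bot.servo_line(W(-61,70,z+4),speed=60); st()
E
```

```text
True
contact t9.9 ux -43.9 uy 70.0 tip 106.9 F [-1.1 -0.6  6.6]
press 0.5 t10.1 ux -43.7 uy 70.0 tip 106.8 F [-1.4  0.1  7.5]
roll t10.4 ux -47.8 uy 70.0 tip 106.9 F [ 0.7 -0.1  6.7]
roll t10.6 ux -52.1 uy 69.9 tip 106.9 F [ 0.2 -0.8  7.4]
roll t10.9 ux -56.3 uy 70.0 tip 107.0 F [-1.3 -0.5  8.2]
roll t11.1 ux -60.8 uy 70.0 tip 106.9 F [-4.2 -0.9  9.6]
 t11.4 ux -60.9 uy 70.0 tip 110.8 F [ 0.2  0.4 -0.4]
```

```bash
cat >> h.py <<'E'
ZP=106.4
def stroke(dirn,n=16.4,z=ZP,k=4):
    "roll wheel one number; returns force along dirn-opposing sense at k samples"
    a=-52-dirn*n/2
    bot.servo_line(W(a,70,110.5),speed=120); bot.servo_line(W(a,70,z),speed=50)
    out=[]
    for i in range(1,k+1):
        bot.servo_line(W(a+dirn*n*i/k,70,z),speed=60); s=bot.read_state()
        out+=[round(float(-dirn*s["ft_force"][:2]@UX),1),round(float(s["ft_force"][2]),1)]
    bot.servo_line(W(a+dirn*n,70,110.5),speed=60)
    print("t%.1f"%s["clock"],"resist/Fz",out); return out
E
python3 - <<'E'
from h import *
for i in range(5):
    o=stroke(-1)
    if min(o[2],o[4],o[6])>2.2: break
E
```

```text
t12.9 resist/Fz [2.8, 5.7, 0.6, 6.5, 0.4, 7.0, -1.4, 6.9]
t14.7 resist/Fz [-2.1, 6.8, 2.8, 6.9, 0.0, 7.0, -0.8, 7.3]
t16.5 resist/Fz [-1.0, 6.1, -2.8, 6.5, 1.3, 5.7, -0.9, 6.7]
t18.3 resist/Fz [2.1, 5.3, 0.2, 6.4, 1.2, 6.3, 0.6, 6.0]
t20.0 resist/Fz [1.5, 5.3, 1.5, 6.3, 2.0, 6.4, 0.7, 6.2]
```

```bash
cat >> h.py <<'E'
def snap():
    s=bot.read_state()["ee_pos"]
    bot.servo_line(W(-150,70,125),speed=250)
    r=[]
    for n in("top","side"):
        ims=[bot.read_camera(n) for _ in range(3)]; im=np.mean([c["image"].astype(np.float32) for c in ims],0)
        p=project(ims[0],np.r_[O-52*UX+70*UY,107])[0].astype(int)
        r.append(cv2.resize(im[p[1]-12:p[1]+12,p[0]-12:p[0]+12],(264,264),interpolation=cv2.INTER_CUBIC))
    return np.vstack(r)
E
python3 - <<'E'
from h import *
a=snap(); stroke(-1); b=snap()
np.save("a.npy",a);np.save("b.npy",b)
print(np.abs(a-b)[:264].mean(),np.abs(a-b)[264:].mean())
cv2.imwrite("pics/c.png",np.clip(np.hstack([a,b])*1.6,0,255).astype(np.uint8)); st()
E
```

```text
t23.4 resist/Fz [0.7, 6.5, 1.6, 6.8, 1.6, 6.6, 0.7, 6.4]
0.7578343 1.088505
 t24.5 ux -149.7 uy 70.0 tip 124.5 F [-0.6 -0.4  1.5]
```

View pics/c.png

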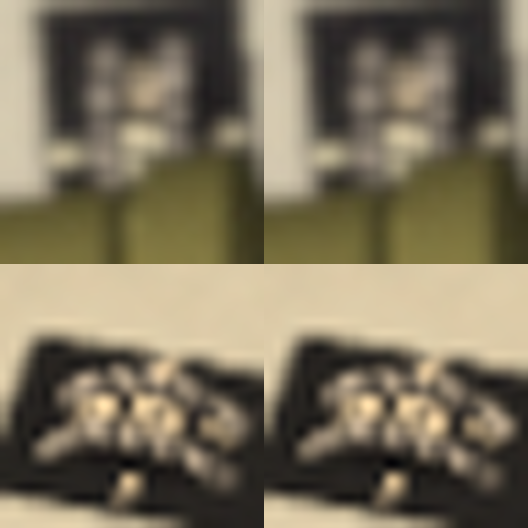

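The pictures before and after the stroke are identical, so the wheel is against a stop (0). Next I'll roll it up five clicks, with a picture after each to confirm that every stroke advances.

```bash
python3 - <<'E'
from h import *
p=np.load("b.npy"); L=[p]
for i in range(2):
    stroke(+1,z=106.2); b=snap(); print(i+1,[round(float(np.abs(q-b)[264:].mean()),1) for q in L]); L.append(b)
np.save("L.npy",L); st()
E
```

```text
t26.6 resist/Fz [1.3, 7.1, -0.1, 6.3, -0.7, 5.6, -2.8, 7.1]
1 [5.8]
t29.9 resist/Fz [-0.2, 5.8, -0.2, 6.2, -2.6, 6.7, 0.3, 6.4]
2 [5.7, 2.8]
 t31.0 ux -149.7 uy 69.9 tip 124.6 F [0.3 0.7 0.5]
```

```bash
python3 - <<'E'
import numpy as np,cv2
L=np.load("L.npy"); cv2.imwrite("pics/d.png",np.clip(np.hstack(list(L))*1.6,0,255).astype(np.uint8))
E
```

```text
(no output)
```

View pics/d.png

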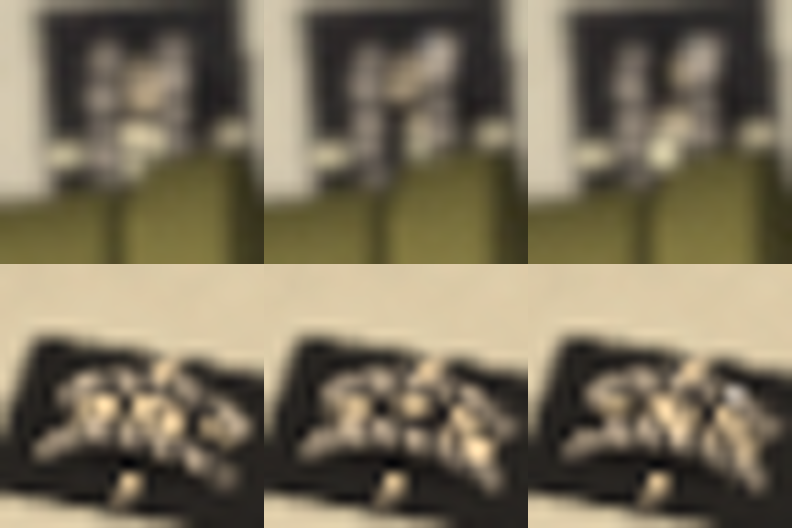

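After +1 the side view shows a thin "1" at the centre. After +2 the "1" has moved behind a new digit, which confirms 0→1→2. Three more to go.

```bash
python3 - <<'E'
from h import *
L=list(np.load("L.npy"))
for i in range(3):
    stroke(+1,z=106.2); b=snap(); print(i+3,[round(float(np.abs(q-b)[264:].mean()),1) for q in L]); L.append(b)
np.save("L.npy",L); st()
cv2.imwrite("pics/e.png",np.clip(np.hstack(L[3:])*1.6,0,255).astype(np.uint8))
E
```

```text
t33.2 resist/Fz [0.2, 5.5, -1.5, 5.9, -1.8, 6.4, 1.9, 6.4]
3 [4.8, 3.2, 2.5]
t36.5 resist/Fz [-0.6, 5.6, -0.6, 6.0, -1.5, 6.3, 0.5, 6.1]
4 [5.3, 2.0, 2.2, 2.2]
t39.8 resist/Fz [-0.8, 5.1, -0.6, 6.0, -1.5, 5.7, 1.1, 6.6]
5 [5.5, 2.7, 2.4, 2.3, 2.2]
 t40.9 ux -149.7 uy 70.0 tip 124.6 F [-0.1  0.2  0. ]
```

View pics/e.png

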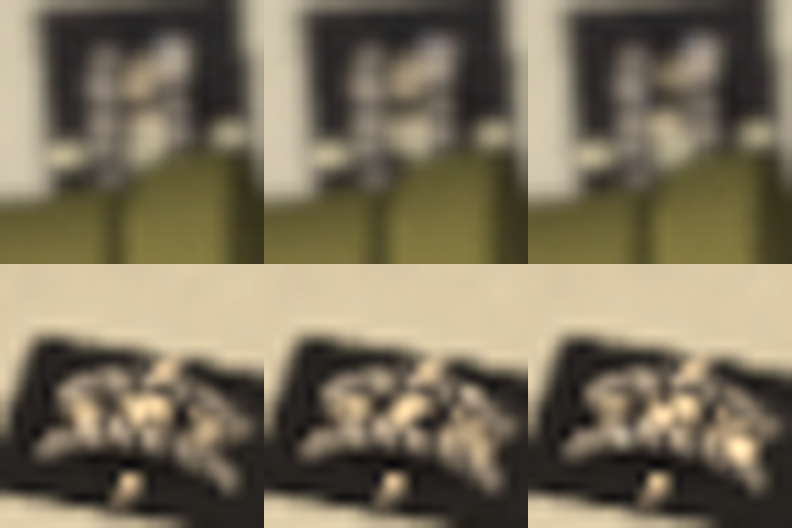

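```bash
python3 - <<'E'
from h import *
import pickle
L=np.load("L.npy")
def crop(c):
    p=project(c,np.r_[O-52*UX+70*UY,107])[0].astype(int)
    return cv2.resize(c["image"][p[1]-12:p[1]+12,p[0]-12:p[0]+12].astype(np.float32),(264,264),interpolation=cv2.INTER_CUBIC)
s0=crop(pickle.load(open("side0.pkl","rb"))); t0=crop(pickle.load(open("top0.pkl","rb")))
print("initial vs L",[round(float(np.abs(s0-q[264:]).mean()),1) for q in L])
bot.servo_line(W(-230,0,160),speed=250); st()
t=[bot.read_camera("top") for _ in range(3)]; s=bot.read_camera("side")
T=np.mean([crop(c) for c in t],0)
cv2.imwrite("pics/f.png",np.clip(np.vstack([np.hstack([t0,T,]),np.hstack([s0,crop(s)])])*1.6,0,255).astype(np.uint8))
E
```

```text
initial vs L [12.3, 11.4, 11.0, 9.8, 11.0, 11.1]
 t41.5 ux -229.7 uy -0.1 tip 160.2 F [-0.2  1.1  0.8]
```

View pics/f.png

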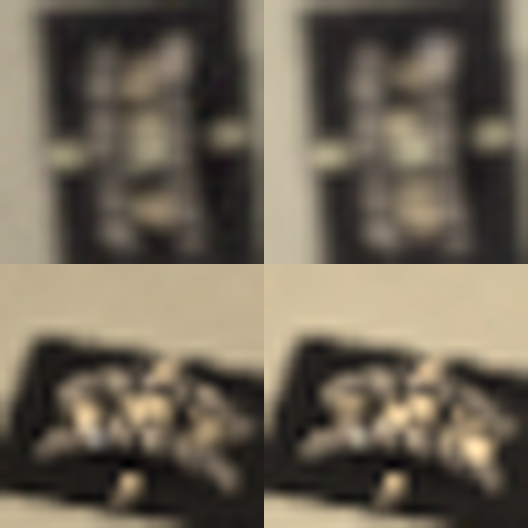

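The final picture shows an S-shaped digit between the index marks (upper-left and lower-right blobs at (400,120) and (412,150)), which is a 5. It fits the Z-shaped 2 and the thin 1 seen on the way. Next I'll press start.

```bash
python3 - <<'E'
from h import *
bot.servo_line(W(-52,-5,132),speed=200); st("above")
print(bot.servo_line(W(-52,-5,113),speed=40,until_force=20)); st("part")
print(bot.servo_line(W(-52,-5,109),speed=15,until_force=12)); st("bottom")
bot.servo_line(W(-52,-5,109.8),speed=15,until_force=20); bot.dwell(0.2); st("hold")
bot.servo_line(W(-52,-5,135),speed=80)
bot.servo_line(W(-230,0,170),speed=250); st("away")
t=bot.read_camera("top"); cv2.imwrite("pics/g.png",cv2.convertScaleAbs(cv2.resize(t["image"][90:300,130:410],(800,600),interpolation=cv2.INTER_CUBIC),alpha=1.4))
E
```

```text
above t42.7 ux -52.4 uy -4.9 tip 131.9 F [ 0.   0.2 -1.5]
False
part t43.4 ux -52.1 uy -5.0 tip 113.2 F [-3.1 -0.4  4. ]
True
bottom t43.6 ux -52.0 uy -5.0 tip 111.0 F [-2.4  0.1  7.9]
hold t44.1 ux -51.9 uy -5.0 tip 110.9 F [-6.3  0.7 13.7]
away t45.4 ux -229.3 uy -0.1 tip 169.9 F [ 0.1  0.2 -0. ]
```

View pics/g.png

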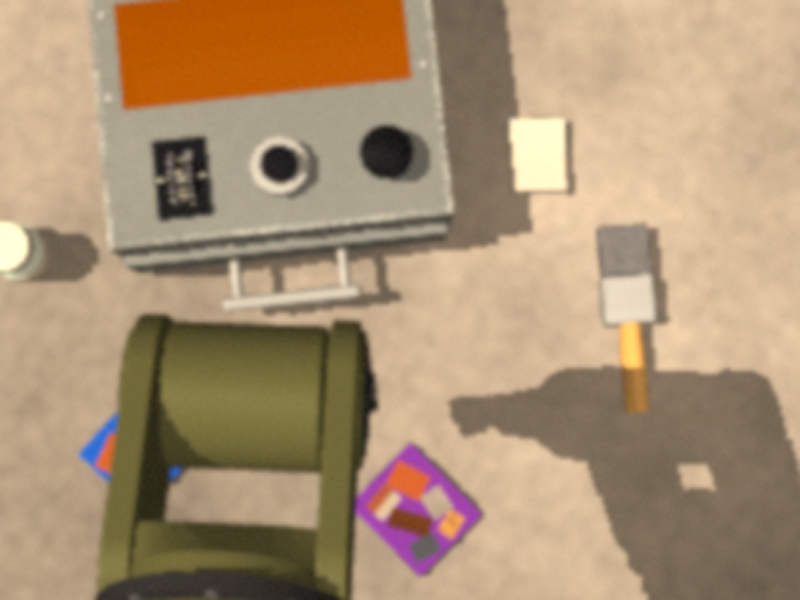

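The drawer is shut, the start button is up again after going the full 6 mm down (tip at 111 mm, 13.7 N), and the neighbouring things are in place. I'll check the handle position, then hand in.

```bash
python3 - <<'E'
from h import *
t=bot.read_camera("top"); p=onplane(t,[231.5,194.3],43)[0]; x=(p[:2]-O)@UX; print("handle ux",x)
if abs(x+145)<5: print(bot.finish_job())
E
```

```text
handle ux -146.31379560066924
the job is handed in; nothing more can be done
None
```

I slid the drawer shut, rolled the minute wheel to 5, then pushed the start button fully down and let it go, and handed the job in at about 45 s; the 5 rests on counting five clicks up from the 0 stop and on a blurred camera view.

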